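Hold a hand gauge centred in the guide of the fixture with the good hub

TASK

One of the two check fixtures holds a bright aluminium hub, the other a red reject. Take the yellow gauge out of its grey stand and lower its rod through the brass guide bush of the fixture with the bright hub, without touching the fixture or the hub, until the middle of the red band on the rod is level with the top of the bush. Finish while holding it there, upright, still and centred in the bush; leave the red hub's fixture and everything else on the bench alone.

Things in the scene. Friction and masses are not known exactly. Their poses are not given: they have to be found in the camera images.
- probe: the gauge, upright: steel rod 10 mm across and 100 mm long below a yellow body 44 (x) by 30 (y) mm, 75 mm tall; screen on its -x face. Origin at the rod's lower tip, z up along the rod; body 100 to 175 mm above the tip. Grip it across the 30 mm. 0.15 to 0.3 kg. At the start the body rests on the stand, 105 to 180 mm above the bench, the rod down the stand's hole
- probe_tip (a point): lower end of the rod, on its axis
- probe_band (a point): middle of the red band (10 mm tall) on the rod, on its axis, 60 mm above the tip
- stand: grey block 70 x 70 mm, 105 mm tall, fixed to the bench, with an upright 16 mm hole through its middle. Origin under its centre; z up. The gauge may be turned (yaw) on it
- fixture_a: black check fixture fixed to the bench: base plate 110 x 140 x 15 mm, posts at its own +y and -y, across them a bridge 50 mm wide (x), 138 mm long (y), its top 110 mm up, with a brass guide bush in its middle. A hub lies on the base plate under the bush, its flange showing before and behind the bridge. Origin under the centre; z up
- fixture_b: second fixture, the same as fixture_a
- guide_a (a point): fixture_a: centre of the top (mouth) of its brass guide bush, 115 mm above the bench. The bush is upright, bore 26 mm, 36 mm outside, 30 mm long (from 85 to 115 mm high), 5 mm proud of the bridge
- guide_b (a point): fixture_b: centre of the top (mouth) of its brass guide bush, 115 mm above the bench. The bush is upright, bore 26 mm, 36 mm outside, 30 mm long (from 85 to 115 mm high), 5 mm proud of the bridge
- hub_bright: bright aluminium hub, round: flange 84 mm across and 15 mm thick, boss 48 mm across, 50 mm tall in all, with a 28 mm bore right through; lies in one of the two fixtures (which one changes) on its base plate, 15 mm up, bore in line with the guide bush. Origin under its centre; z up. Loose
- hub_red: red (reject) hub, round: flange 84 mm across and 15 mm thick, boss 48 mm across, 50 mm tall in all, with a 28 mm bore right through; lies in one of the two fixtures (which one changes) on its base plate, 15 mm up, bore in line with the guide bush. Origin under its centre; z up. Loose
- bottle_1: bystander: clear water bottle with blue label and white cap, 64 mm wide, 200 mm tall, origin under its centre. Loose; leave it alone
- bottle_2: bystander: second water bottle like the first. Loose; leave it alone
- dropper: bystander: small red dropper bottle with white nozzle, 28 mm wide, 95 mm tall, origin under its centre. Loose; leave it alone
- screwdriver: bystander: screwdriver lying on the bench to one side, its length along its own x. Loose; leave it alone
- wrench: bystander: wrench lying on the bench to one side, its length along its own x. Loose; leave it alone
- latch: bystander: small aluminium latch with a black lever, about 75 x 24 x 50 mm, origin under its centre. Loose; leave it alone
Mind the look-alikes: they are no part of the job. Of the things like the probe, leave any that is white; of the rest the smaller one is meant. What is shaped like the stand but blue is not meant.

How it is judged:
By the outcome, as a careful person would: the job done as asked, in the order asked, and still so for the second after the job is handed in, while the arm keeps its last pose, push and grip.
It also fails if it takes over 51 s, if anything falls off the work surface, if the arm or the gripper's body presses on something with over 40 N, if the wrist force passes 120 N, or if a joint passes its speed limit or range.

ROBOT

A 7-joint arm with a two-finger parallel gripper is mounted at the origin on the work surface. World frame = base frame: x ahead of the robot, y to its left, z up, the work surface at z = 0. Lengths are in m, angles in rad, forces in N, time in s.
With the tool pointing down it reaches from about 0.4 to 0.925 m from the base axis. Payload 5.6 kg.
Tool frame: the origin (TCP) lies on the centre line of the jaws, within the pads' length; the fingertips stand 22 mm ahead of it and the grasp point (between the pads) lies 3 mm ahead of it; z points along the fingers, y is the line along which they close (so a half turn about z gives the same grasp; the last joint's range is limited). The gripper opens to 85 mm and grips with 20 to 120 N. Pads are 22 mm wide; open, the fingers measure 114 mm over their backs; the gripper's body (76 mm by 85 mm) begins 54 mm behind the grasp point. The pads swing forward as they close: fully open they stand 13 mm farther back than shut.
Start: joints at [-0.043, 0.468, -0.012, 1.603, 0.006, 1.071, -0.056], TCP at [0.65, -0, 0.253] pointing down, gripper open.
Joint ranges: [-2.53, 2.53], [-0.31, 2.02], [-1.57, 1.55], [0.28, 2.44], [-1.29, 4.43], [0.15, 1.84], [-2.92, 2.92]. Speed limits (rad/s): [2.57, 2.57, 3.14, 3.14, 3.14, 3.14, 3.14].

INTERFACE

Orientations are given as a rotation vector (axis times angle).
In Python, from cell import ctrl gives the robot as it stands.
- The arm moves only by the shell command python3 -m crank 'ROWS'. ROWS is JSON, a list that holds one entry, the list of rows, each a list of 7 numbers: the turn, a rotation vector about the tool's x, y, z in rad, then the shift along the tool's x, y, z in m, then the closure, from 0 (fully open) to 1 (shut). In form: [[[rx, ry, rz, tx, ty, tz, claw], ...]]. A call has 1 to 8 rows; each row shifts and turns the commanded pose from where the row before left it, along the tool's axes as they then stand; what a row does not reach is not made up. A row lasts 1/10 s, in which the tool goes at most 50 mm and 8.59 degrees, less where a joint would pass 70% of its speed; a pose out of reach is approached as far as the arm can. A call is refused whole if a number of a shift passes 0.05 or a number of a turn 0.15, either way. A call with a gripper value outside its range is refused whole. The fingers move at their own pace and stop on an object; the grip force is fixed at half the most. Time passes only in rows, so rows that do not move let the fingers close. It gives the time, the measured TCP pose, the force, the opening and the grip force at its end, in the units of the state.
- ctrl.get_state(): the state, without advancing time (a new reading comes with each control period).
- ctrl.capture(name): name is "scene" or "side" or "wrist"; returns a dict with "img" (420x560x3 uint8, blue, green, red), "camera_matrix" (3x3 intrinsics, pixels), "cam_to_world" (4x4, takes a point from camera to world coordinates). Camera axes: x right, y down, z forward; pixel columns grow to the right and rows downward; lengths in m; the calibration is good to about 2 mm. A picture is of the moment at which its call begins. There is no depth.
- ctrl.sign_off(): hands the job in; it is judged then, once.
The state is a dict: "time": time; "joint_positions": joint angles; "dq": joint speeds; "tau": joint torques, N m; "eef_pos": TCP position; "eef_rot": TCP orientation; "contact_force": force on the tool from outside, world axes, zero at the start; "moment": the same for the moment, N m; "grip_width": finger opening in m; "finger_force": force on a finger pad.
Only numpy, scipy, OpenCV 4.12 (cv2) and the standard library are available. Lean on these libraries where they do the work, as an engineer would, in place of code of your own. Each camera call takes 0.05 s, during which the arm holds its last target. There are 200 camera calls.

## Working session

There is one attempt and no reset: what is moved stays moved. The work goes in short steps, Python scripts to look and compute and a shell command to move; the robot and the scene stay as the last step left them, time stands still between calls to the robot, and variables do not carry over. Pictures are saved under pics/ and viewed, at most 10 in all, crops included, and the job is handed in when it is done.

```bash
mkdir -p pics; ls
cat > h.py <<'E'
import numpy as np, cv2, json
from cell import ctrl
def cap(n,fn):
    d=ctrl.capture(n); cv2.imwrite('pics/'+fn+'.png',d['img'])
    np.savez('pics/'+fn+'.npz',K=np.array(d['camera_matrix']),T=np.array(d['cam_to_world'])); return d
def ray(fn,uv):
    z=np.load('pics/'+fn+'.npz'); r=z['T'][:3,:3]@np.linalg.solve(z['K'],[uv[0],uv[1],1.]); return z['T'][:3,3],r/np.linalg.norm(r)
def atz(fn,uv,h):
    o,r=ray(fn,uv); return o+r*(h-o[2])/r[2]
def tri(*obs):
    A=np.zeros((3,3));b=np.zeros(3);L=[ray(*o) for o in obs]
    for o,r in L:
        P=np.eye(3)-np.outer(r,r);A+=P;b+=P@o
    p=np.linalg.solve(A,b); return p,[np.linalg.norm(np.cross(p-o,r)) for o,r in L]
def proj(fn,p):
    z=np.load('pics/'+fn+'.npz'); c=z['T'][:3,:3].T@(np.array(p)-z['T'][:3,3]); q=z['K']@c; return q[:2]/q[2]
E
python3 - <<'E'
from h import *
np.set_printoptions(precision=4,suppress=True)
a=cap('scene','s0');b=cap('side','d0');c=cap('wrist','w0')
s=ctrl.get_state();print(s)
for f in('s0','d0','w0'):print(np.load('pics/'+f+'.npz')['T'], np.load('pics/'+f+'.npz')['K'][0])
E
```

```text
pics
{'time': 0.15, 'joint_positions': array([-0.043 ,  0.4682, -0.0116,  1.6034,  0.006 ,  1.0714, -0.0563]), 'dq': array([-0.0005, -0.0019, -0.    , -0.0032,  0.0006, -0.0014, -0.0014]), 'tau': array([  0.0008, -53.2792,   0.0215, -25.1556,   0.0113,   0.0056,
        -0.    ]), 'eef_pos': array([ 0.6496, -0.0001,  0.2525]), 'eef_rot': array([-2.2209, -2.2208,  0.0017]), 'contact_force': array([0.1291, 0.2738, 0.1085]), 'moment': array([ 0.0154, -0.0345, -0.0615]), 'finger_force': 0.0, 'grip_width': 0.08553363266725111}
[[ 0.454   0.4687 -0.7577  1.4469]
 [ 0.891  -0.2369  0.3873 -0.4516]
 [ 0.0021 -0.851  -0.5252  0.7113]
 [ 0.      0.      0.      1.    ]] [460.9816   0.     285.8554]
[[-0.8396 -0.4033  0.364   0.0696]
 [-0.5432  0.6174 -0.569   0.754 ]
 [ 0.0048 -0.6754 -0.7374  1.0763]
 [ 0.      0.      0.      1.    ]] [471.1019   0.     286.9197]
[[ 1.      0.001  -0.0024  0.6515]
 [ 0.0003 -0.9599 -0.2804  0.0715]
 [-0.0025  0.2804 -0.9599  0.3727]
 [ 0.      0.      0.      1.    ]] [297.7596   0.     284.6136]
```

View pics/s0.png

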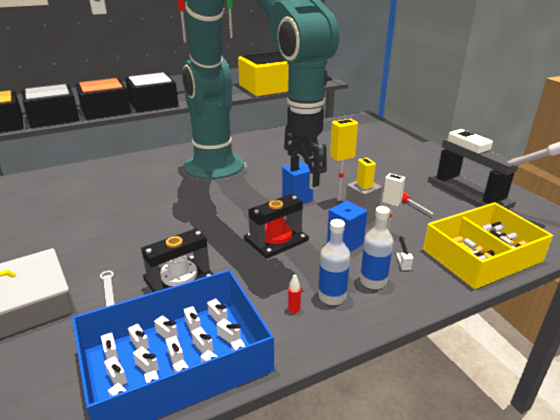

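View pics/d0.png

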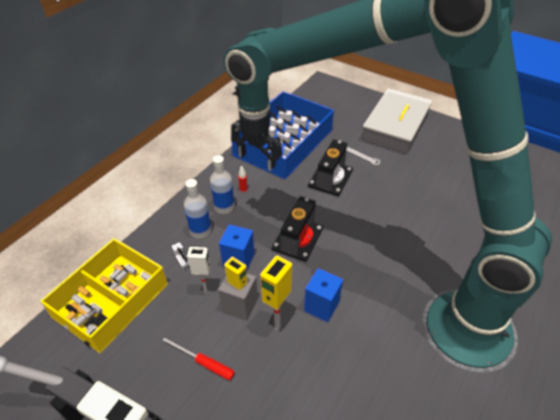

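Candidates for the probe: the tall yellow gauge (scene 344,140; side 276,282), the small yellow gauge on the grey stand (scene 366,175; side 236,270) and the white one (scene 394,188; side 198,260). I choose the small yellow one on the grey block. The bright hub is in the fixture at scene (175,262), side (332,165). Next, a close crop.

Run:
```python
from h import *
s=cv2.imread('pics/s0.png');d=cv2.imread('pics/d0.png')
def cr(i,x,y,w,h,k):return cv2.resize(i[y:y+h,x:x+w],None,fx=k,fy=k,interpolation=cv2.INTER_CUBIC)
A=np.hstack([cr(s,345,150,66,50,6),cr(d,210,250,66,50,6)])
B=np.hstack([cr(s,140,225,66,50,6),cr(d,305,135,66,50,6)])
cv2.imwrite('pics/c0.png',np.vstack([A,B]))
```

```text
(no output)
```

View pics/c0.png

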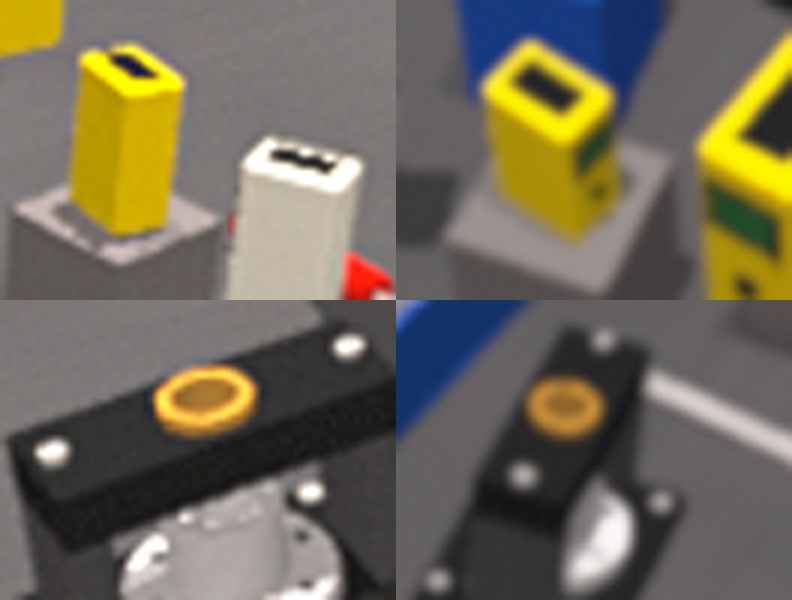

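The crop shows the small yellow gauge on the grey stand, with its screen on the side towards the side camera; the white one is next to it. The bright hub is under the bush at scene (174,240), side (333,152). Triangulating.

Run:
```python
from h import *
np.set_printoptions(precision=4,suppress=True)
S=lambda x,y:('s0',(345+(x)/6-.4,150+y/6-.4)); D=lambda x,y:('d0',(210+(x-396)/6-.4,250+y/6-.4))
S2=lambda x,y:('s0',(140+(x)/6-.4,225+(y-300)/6-.4)); D2=lambda x,y:('d0',(305+(x-396)/6-.4,135+(y-300)/6-.4))
print('gauge',tri(S(131,68),D(551,91)))
for p in [(80,55),(130,45),(185,75),(122,95)]:print('s',atz(*S(*p),.18))
for p in [(530,40),(615,95),(575,140),(485,88)]:print('d',atz(*D(*p),.18))
print('bush',tri(S2(206,393),D2(566,405)))
print('screws',[atz(*S2(*p),.112) for p in[(52,452),(348,345)]],[atz(*D2(*p),.112) for p in[(603,341),(524,474)]])
print('stand side corners', [atz(*D(*p),.105) for p in [(447,237),(595,290),(670,160)]],[atz(*S(*p),.105) for p in [(12,210),(120,263),(218,218)]])
print('big gauge',tri(('s0',(344,123)),('d0',(278,266))),'white',tri(('s0',(395,177)),('d0',(198,252))))
```

```text
gauge (array([0.5248, 0.2657, 0.1778]), [np.float64(0.00030003171054190664), np.float64(0.0003000317105419976)])
s [0.5068 0.2503 0.18  ]
s [0.5081 0.2771 0.18  ]
s [0.5459 0.2803 0.18  ]
s [0.5503 0.2428 0.18  ]
d [0.5456 0.2512 0.18  ]
d [0.5015 0.2545 0.18  ]
d [0.5018 0.2801 0.18  ]
d [0.546  0.2795 0.18  ]
bush (array([ 0.5648, -0.2861,  0.1132]), [np.float64(0.00013904906969968328), np.float64(0.00013904906969955229)])
screws [array([ 0.5751, -0.3464,  0.112 ]), array([ 0.556 , -0.2276,  0.112 ])] [array([ 0.5746, -0.3448,  0.112 ]), array([ 0.5569, -0.2282,  0.112 ])]
stand side corners [array([0.5527, 0.3071, 0.105 ]), array([0.4875, 0.2945, 0.105 ]), array([0.4989, 0.2271, 0.105 ])] [array([0.503 , 0.2222, 0.105 ]), array([0.5681, 0.2375, 0.105 ]), array([0.553 , 0.3035, 0.105 ])]
big gauge (array([0.4107, 0.2592, 0.2498]), [np.float64(0.002452406009688325), np.float64(0.0024524060096883155)]) white (array([0.6273, 0.2819, 0.1717]), [np.float64(0.001082591382199678), np.float64(0.0010825913821995853)])
```

View pics/w0.png

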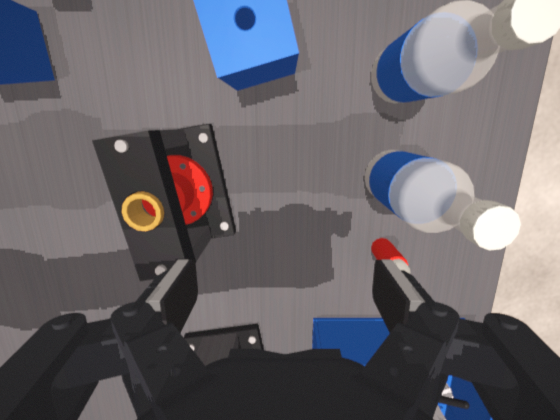

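Wrist view: the red hub's bush is at (142,210), and the bottles are off to the right. I'm going up and over the gauge, then turning so the jaws close along y with the camera on the +x side.

```bash
python3 -m crank '[[[0,0,0,0,0,-0.05,0],[0,0,0,0,0,-0.05,0],[0,0,0,0.045,-0.02,0,0],[0,0,0,0.045,-0.02,0,0],[0,0,0,0.045,-0.02,0,0],[0,0,0,0.045,-0.02,0,0],[0,0,0,0.045,-0.02,0,0],[0,0,0,0.04,-0.025,0,0]]]'
python3 -m crank '[[[0,0,0.143,0,0,0,0],[0,0,0.143,0,0,0,0],[0,0,0.143,0,0,0,0],[0,0,0.143,0,0,0,0],[0,0,0.143,0,0,0,0],[0,0,0.143,0,0,0,0],[0,0,0.143,0,0,0,0],[0,0,0.143,0,0,0,0]]]'
python3 -m crank '[[[0,0,0.143,0,0,0,0],[0,0,0.143,0,0,0,0],[0,0,0.14,0,0,0,0],[0,0,0,0,0,0,0],[0,0,0,0,0,0,0],[0,0,0,0,0,0,0]]]'
python3 - <<'E'
from h import *
d=cap('wrist','w1');s=ctrl.get_state();print(s['eef_pos'],s['eef_rot'],s['joint_positions'],s['time'])
for p in [(.525,.266,.18),(.525,.266,.105)]:print(proj('w1',p))
E
```

```text
time: 0.95
eef_pos: [0.5239, 0.267, 0.353]
eef_rot: [-2.221, -2.222, -0.0]
contact_force: [-0.5, 0.4, 0.7]
grip_width: 0.0855
finger_force: 0.0
time: 1.75
eef_pos: [0.5248, 0.2649, 0.3529]
eef_rot: [3.072, 0.656, -0.001]
contact_force: [-0.6, -0.7, -0.2]
grip_width: 0.0853
finger_force: 0.0
time: 2.35
eef_pos: [0.525, 0.265, 0.3532]
eef_rot: [3.142, 0.005, -0.0]
contact_force: [-0.5, 0.7, -1.1]
grip_width: 0.0856
finger_force: 0.0
[0.52496894 0.26497289 0.35318927] [ 3.14152128e+00  4.01290879e-03 -2.84453250e-04] [-0.59283232  0.27640094  0.08528214  1.64672326 -0.02478752  1.21971379
 -2.07048315] 2.4
[283.84287874 197.72601568]
[283.96362707 183.32280842]
```

View pics/w1.png

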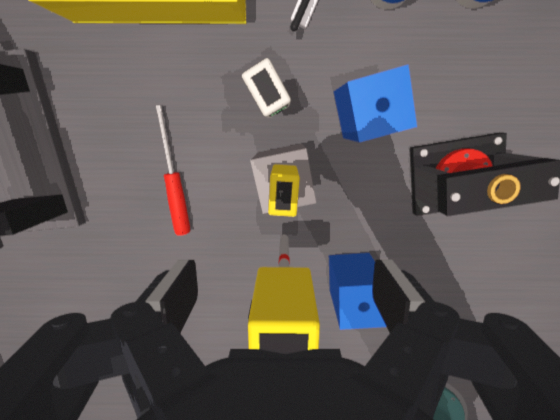

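The view shows the small yellow gauge at (284,190), close to the predicted (284,198), with the big yellow gauge behind at (285,320). An enlarged crop will give yaw and centre.

Run:
```python
from h import *
i=cv2.imread('pics/w1.png')[140:235,235:340]
cv2.imwrite('pics/c1.png',cv2.resize(i,None,fx=6,fy=6,interpolation=cv2.INTER_CUBIC))
for p in [(252,335),(318,335)]:print(atz('w1',p,.25))
```

```text
[0.41634283 0.29394101 0.25      ]
[0.41652386 0.23511799 0.25      ]
```

View pics/c1.png

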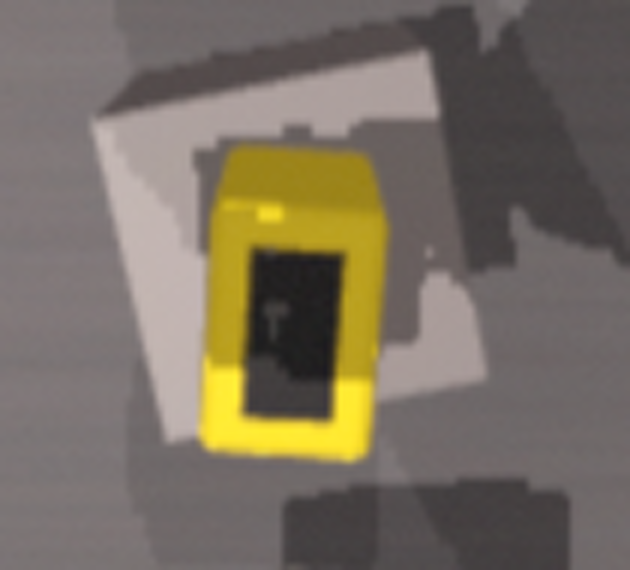

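Run:
```python
from h import *
C=lambda x,y:('w1',(235+x/6-.4,140+y/6-.4))
P=[(213,205),(388,213),(371,460),(200,449)]
W=np.array([atz(*C(*p),.18) for p in P])
print(W,W.mean(0))
for a,b in((3,0),(2,1)):
  v=W[b]-W[a];print(np.degrees(np.arctan2(v[1],v[0])),np.linalg.norm(v))
for a,b in((1,0),(2,3)):
  v=W[b]-W[a];print(np.degrees(np.arctan2(-v[0],v[1])),np.linalg.norm(v))
V=np.array([atz(*C(*p),.105) for p in [(95,122),(430,50),(487,377),(168,440)]]);print('stand',V,V.mean(0))
c=np.mean(P,axis=0)
print(tri(C(*c),('s0',(366.4,160.9)),('d0',(235.4,264.7))))
```

```text
[[0.54940517 0.27968956 0.18      ]
 [0.5481714  0.25075375 0.18      ]
 [0.50532594 0.25294022 0.18      ]
 [0.50721047 0.28235584 0.18      ]] [0.52752825 0.26643484 0.18      ]
-3.6157108633142685 0.04227886047479301
-2.92135912307685 0.04290121480153214
-2.4415127231265137 0.028962096291966315
-3.6656811410438657 0.029475921096899914
stand [[0.55403444 0.30727465 0.105     ]
 [0.56874392 0.2390272  0.105     ]
 [0.50030932 0.22523434 0.105     ]
 [0.48604352 0.29350733 0.105     ]] [0.5272828  0.26626088 0.105     ]
(array([0.52593023, 0.26566109, 0.1776706 ]), [np.float64(0.00161922998579533), np.float64(0.0007242808403566632), np.float64(0.0010770629308190201)])
```

```bash
python3 -m crank '[[[0,0,0.056,0.002,-0.001,0.04,0],[0,0,0,0,0,0.04,0],[0,0,0,0,0,0.04,0],[0,0,0,0,0,0.03,0],[0,0,0,0,0,0,0],[0,0,0,0,0,0,0]]]'
python3 - <<'E'
from h import *
d=cap('wrist','w2');i=d['img'];s=ctrl.get_state();print(s['eef_pos'],s['eef_rot'])
cv2.imwrite('pics/w2.png',i)
print([proj('w2',(.527,.266,h)) for h in(.18,.105)])
E
```

```text
time: 3.0
eef_pos: [0.5274, 0.266, 0.2038]
eef_rot: [3.14, -0.086, 0.0]
contact_force: [0.4, 1.3, 0.4]
grip_width: 0.0855
finger_force: 0.0
[0.52807375 0.26639163 0.20490062] [-3.13914908  0.08629255 -0.00334804]
[array([285.51086345, 266.09445792]), array([285.18794125, 221.44801336])]
```

View pics/w2.png

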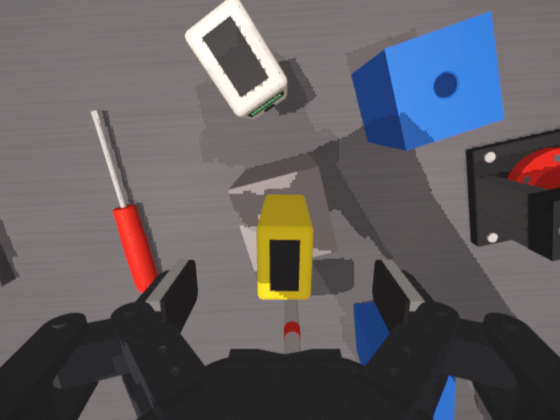

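The gauge is centred between the jaws and aligned: top face at about (285,267), predicted (285.5,266). Descending and closing.

```bash
python3 -m crank '[[[0,0,0,-0.001,0,0.027,0],[0,0,0,0,0,0.027,0],[0,0,0,0,0,0,0],[0,0,0,0,0,0,0.5],[0,0,0,0,0,0,0.6],[0,0,0,0,0,0,0.8],[0,0,0,0,0,0,0.8],[0,0,0,0,0,0,0.8]]]'
python3 -m crank '[[[0,0,0,0,0,0,0.8],[0,0,0,0,0,0,0.8],[0,0,0,0,0,0,0.8]]]'
```

```text
time: 3.85
eef_pos: [0.5268, 0.2665, 0.1507]
eef_rot: [-3.139, 0.087, -0.003]
contact_force: [0.2, -0.5, 6.5]
grip_width: 0.0295
finger_force: 60.0
time: 4.15
eef_pos: [0.5269, 0.2665, 0.1508]
eef_rot: [-3.139, 0.087, -0.003]
contact_force: [-2.0, 0.3, 6.0]
grip_width: 0.0294
finger_force: 60.0
```

```bash
python3 -m crank '[[[0,0,0,0,0,-0.01,0.8],[0,0,0,0,0,-0.02,0.8],[0,0,0,0,0,-0.03,0.8],[0,0,0,0,0,-0.04,0.8],[0,0,0,0,0,-0.04,0.8],[0,0,0,0,0,-0.04,0.8],[0,0,0,0,0,-0.02,0.8],[0,0,0,0,0,0,0.8]]]'
python3 - <<'E'
from h import *
T=cap('scene','s1');cap('side','d1')
s=ctrl.get_state();print(s['eef_pos'],s['eef_rot'],s['contact_force'],s['grip_width'])
i=cv2.imread('pics/s1.png');d=cv2.imread('pics/d1.png');e=s['eef_pos']
A=[]
for f,m in(('s1',i),('d1',d)):
    u=proj(f,e-[0,0,.07]);x,y=(u-[32,50]).astype(int);x=max(x,0);y=max(y,0);print(f,x,y,'tip',proj(f,e-[0,0,.1455]))
    A.append(cv2.resize(m[y:y+100,x:x+66],None,fx=6,fy=6,interpolation=cv2.INTER_CUBIC))
cv2.imwrite('pics/c2.png',np.hstack(A))
E
```

```text
time: 4.95
eef_pos: [0.5271, 0.2665, 0.3531]
eef_rot: [-3.137, 0.087, -0.009]
contact_force: [0.5, 0.3, -1.5]
grip_width: 0.0296
finger_force: 59.5
[0.52541079 0.26571676 0.3485181 ] [ 3.13978952e+00 -8.67668861e-02 -1.62958571e-03] [ 0.03356862  0.00192773 -1.68278424] 0.029488380444239095
s1 338 75 tip [367.34115701 152.46043116]
d1 199 187 tip [234.26791922 258.22868645]
```

View pics/c2.png

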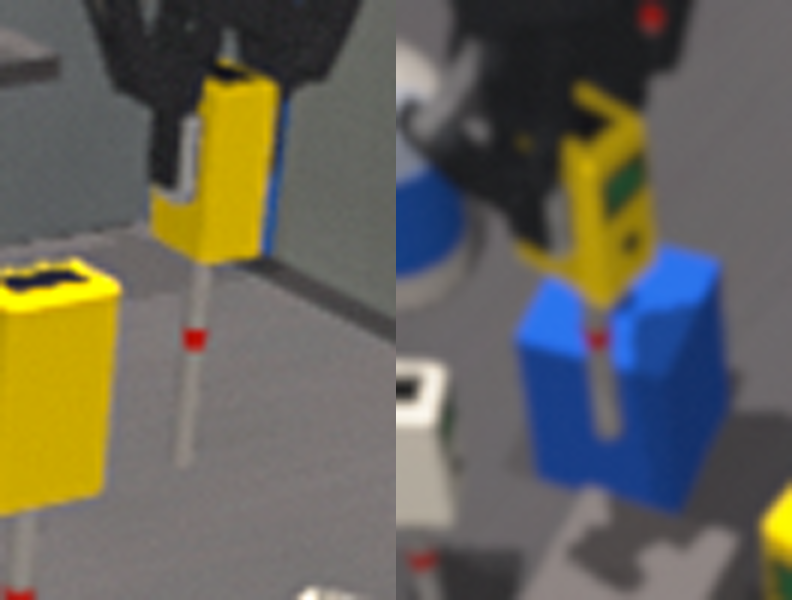

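The gauge is lifted. The tip shows at scene (368.3,151.8) and side (234.1,259.3), within about 1 px of the prediction. Carrying it over to above the bright hub's fixture at low acceleration.

```bash
python3 - <<'E'
from h import *
C=lambda x,y:('s1',(338+x/6-.4,75+y/6-.4));D=lambda x,y:('d1',(199+(x-396)/6-.4,187+y/6-.4))
print('tip',tri(C(184,463),D(609,436)),'band',tri(C(195,340),D(597,339)),'top',tri(C(203,266),D(592,302)))
E
python3 -m crank '[[[0,0,0,0.002,0.015,0,0.8],[0,0,0,0.004,0.03,0,0.8],[0,0,0,0.005,0.04,0,0.8],[0,0,0,0.005,0.04,0,0.8],[0,0,0,0.005,0.04,0,0.8],[0,0,0,0.005,0.04,0,0.8],[0,0,0,0.005,0.04,0,0.8],[0,0,0,0.005,0.04,0,0.8]]]'
python3 -m crank '[[[0,0,0,0.005,0.04,0,0.8],[0,0,0,0.005,0.04,0,0.8],[0,0,0,0.005,0.04,0,0.8],[0,0,0,0.005,0.04,0,0.8],[0,0,0,0.005,0.04,0,0.8],[0,0,0,0.005,0.04,0,0.8],[0,0,0,0.005,0.04,0,0.8],[0,0,0,0.005,0.02,0,0.8]]]'
python3 -m crank '[[[0,0,0,0.003,0.004,0,0.8],[0,0,0,0,0,0,0.8],[0,0,0,0,0,0,0.8],[0,0,0,0,0,0,0.8],[0,0,0,0,0,0,0.8]]]'
python3 - <<'E'
from h import *
E=[];R=[]
for k in range(5):
    for n in ('scene','side','wrist'):
        cap(n,n+'2');s=ctrl.get_state();E.append(s['eef_pos']);R.append(s['eef_rot']*np.sign(s['eef_rot'][0]))
print(np.mean(E,0),np.std(E,0),np.mean(R,0),np.std(R,0))
e=np.mean(E,0);A=[]
for f,z in(('scene2',.16),('side2',.16)):
    m=cv2.imread('pics/'+f+'.png');x,y=(proj(f,[.565,-.286,z])-[33,50]).astype(int);print(f,x,y)
    A.append(cv2.resize(m[y:y+100,x:x+66],None,fx=6,fy=6,interpolation=cv2.INTER_CUBIC))
cv2.imwrite('pics/c3.png',np.hstack(A))
E
```

```text
tip (array([0.52381568, 0.26917657, 0.20382586]), [np.float64(0.000517591979948205), np.float64(0.0005175919799482009)]) band (array([0.52387193, 0.26847232, 0.26241376]), [np.float64(0.0002697738902352861), np.float64(0.00026977389023508385)]) top (array([0.51810776, 0.27390016, 0.29337112]), [np.float64(0.0003213975096879136), np.float64(0.00032139750968784305)])
time: 5.85
eef_pos: [0.5448, -0.0235, 0.3475]
eef_rot: [3.14, -0.089, -0.005]
contact_force: [1.5, -0.4, -1.2]
grip_width: 0.0294
finger_force: 59.5
time: 6.65
eef_pos: [0.5664, -0.3277, 0.3471]
eef_rot: [3.139, -0.096, -0.007]
contact_force: [0.0, -0.7, -2.3]
grip_width: 0.0295
finger_force: 59.6
time: 7.15
eef_pos: [0.5726, -0.3251, 0.3494]
eef_rot: [-3.14, 0.084, -0.0]
contact_force: [-0.7, -0.1, -1.9]
grip_width: 0.0293
finger_force: 59.6
[ 0.57241068 -0.32620608  0.34939829] [8.01423329e-05 3.48721498e-04 1.11604633e-04] [ 3.14033315e+00 -8.62720706e-02  2.59577515e-04] [6.30567028e-05 8.12337613e-04 2.57984512e-04]
scene2 138 172
side2 301 90
```

View pics/c3.png

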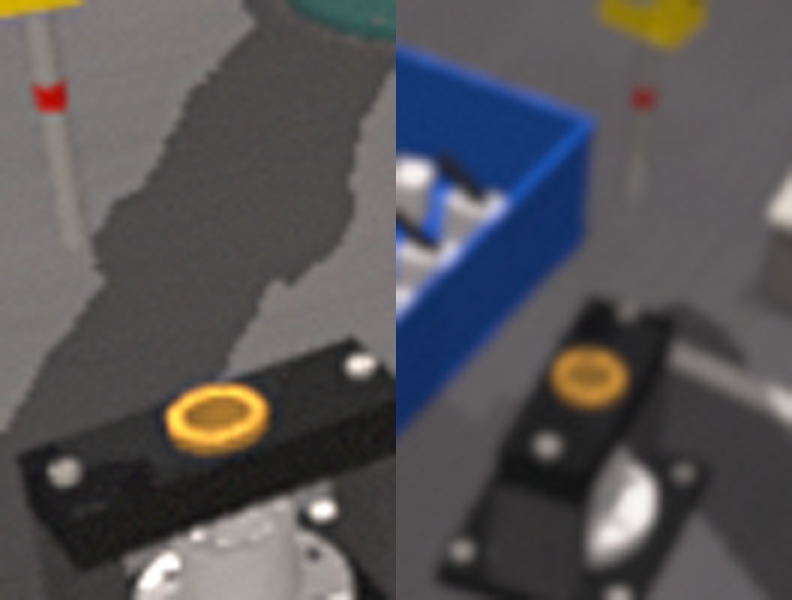

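The gauge hangs clear: tip at scene crop (76,245), side crop (636,198); band at (51,98), (643,98). The bush mouth is at (217,412), (590,375). I overshot y by about 40 mm, so I'm working out the correction.

Run:
```python
from h import *
C=lambda x,y:('scene2',(138+x/6-.4,172+y/6-.4));D=lambda x,y:('side2',(301+(x-396)/6-.4,90+y/6-.4))
for n,a,b in(('tip',(76,247),(636,200)),('band',(51,98),(643,98)),('bush',(217,412),(590,375))):print(n,tri(C(*a),D(*b)))
```

```text
tip (array([ 0.56818224, -0.32715598,  0.19881998]), [np.float64(8.384758556891589e-05), np.float64(8.384758556881921e-05)])
band (array([ 0.57034136, -0.32697149,  0.25987944]), [np.float64(3.96980293367352e-05), np.float64(3.9698029336718816e-05)])
bush (array([ 0.56497598, -0.28650395,  0.11287675]), [np.float64(7.268689095797358e-05), np.float64(7.268689095791407e-05)])
```

```bash
python3 -m crank '[[[0,0,0,-0.003,-0.02,0,0.8],[0,0,0,-0.003,-0.02,0,0.8],[0,0,0,0,0,0.02,0.8],[0,0,0,0,0,0.025,0.8],[0,0,0,0,0,0.02,0.8],[0,0,0,0,0,0.005,0.8],[0,0,0,0,0,0,0.8],[0,0,0,0,0,0,0.8]]]'
python3 - <<'E'
from h import *
E=[];A=[]
for f,n,z in(('scene3','scene',.14),('side3','side',.14),('wrist3','wrist',.14)):
    m=cap(n,f)['img'];E.append(ctrl.get_state()['eef_pos']);x,y=(proj(f,[.565,-.286,z])-([22,33] if n!='wrist' else [50,75])).astype(int);x,y=max(x,0),max(y,0);print(f,x,y)
    w,h=(44,66) if n!='wrist' else (100,150)
    A.append(cv2.resize(m[y:y+h,x:x+w],(264,396),interpolation=cv2.INTER_CUBIC))
print(E)
cv2.imwrite('pics/c4.png',np.hstack(A))
E
```

```text
time: 8.7
eef_pos: [0.5691, -0.2866, 0.2805]
eef_rot: [3.14, -0.087, 0.003]
contact_force: [-0.5, -0.2, -1.0]
grip_width: 0.0292
finger_force: 59.6
scene3 150 197
side3 311 112
wrist3 234 136
[array([ 0.56921243, -0.28669979,  0.28071662]), array([ 0.5691542 , -0.28667194,  0.28071529]), array([ 0.56907937, -0.28655203,  0.28059243])]
```

View pics/c4.png

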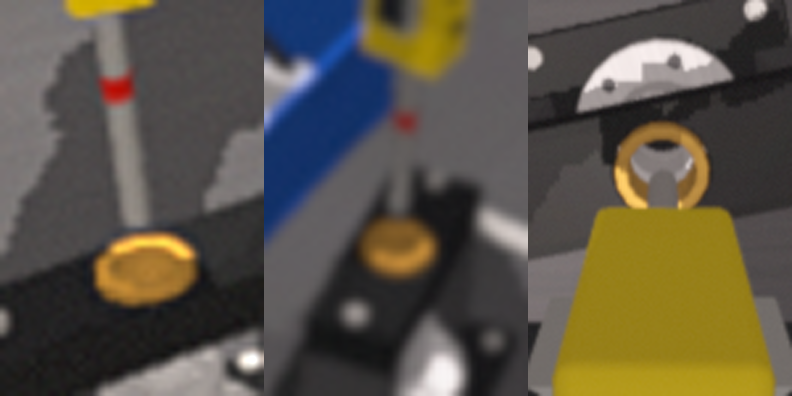

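The crops show the rod just above the bush mouth. Scene: tip (137,228), mouth (147,267). Side: tip (136,212), mouth (135,245). In the wrist crop the rod (663) is laterally central over the ring (661). Computing the offset.

Run:
```python
from h import *
C=lambda x,y:('scene3',(150+x/6-.4,197+y/6-.4));D=lambda x,y:('side3',(311+x/6-.4,112+y/6-.4));W=lambda x,y:('wrist3',(234+x/2.64-.3,136+y/2.64-.3))
for n,a,b in(('tip',(137,228),(136,212)),('band',(117,90),(141,121)),('bush',(147,267),(135,244))):print(n,tri(C(*a),D(*b)))
print(atz(*W(134,167),.115), 'wrist tri',tri(C(147,267),D(135,244),W(134,167)))
# where would axis at TCP xy project?
for p in [(.565,-.2865,.13),(.565,-.2865,.19),(.569,-.2866,.13)]:print(np.round([*(6*(proj('scene3',p)+.4-[150,197])),*(6*(proj('side3',p)+.4-[311,112])),*(2.64*(proj('wrist3',p)+.3-[234,136]))]))
for f,x,y,w,h in(('scene3',150,197,44,66),('side3',311,112,44,66)):
    m=cv2.imread('pics/'+f+'.png').astype(int)[y:y+h,x:x+w];b,g,r=m[...,0],m[...,1],m[...,2]
    q=np.argwhere((r>110)&(g<70)&(b<70));print(f,'band px',len(q),q.mean(0)[::-1]*6+3)
    o=np.argwhere((r-b>60)&(g-b>15)&(np.arange(h)[:,None]>30));print('ring',o.min(0)[::-1]*6,o.max(0)[::-1]*6+6)
```

```text
tip (array([ 0.56716536, -0.28852784,  0.13078061]), [np.float64(0.0008155139302149009), np.float64(0.0008155139302147304)])
band (array([ 0.56813168, -0.28752159,  0.19081952]), [np.float64(0.00016218735045307416), np.float64(0.0001621873504529978)])
bush (array([ 0.5651554 , -0.28675527,  0.11126674]), [np.float64(0.0009180496188660333), np.float64(0.0009180496188660752)])
[ 0.57024372 -0.2863165   0.115     ] wrist tri (array([ 0.56695119, -0.28682542,  0.11116465]), [np.float64(0.0006813385504724119), np.float64(0.0022773747245635645), np.float64(0.002334757023797807)])
[139. 224. 136. 218. 135. 191.]
[118.  88. 146. 125. 136. 249.]
[142. 230. 130. 215. 135. 181.]
scene3 band px 20 [117.   88.8]
ring [ 96 234] [198 306]
side3 band px 7 [142.71428571 123.        ]
ring [102 222] [174 276]
```

Run:
```python
from h import *
np.set_printoptions(precision=4,suppress=True)
C=lambda x,y:('scene3',(150+x/6-.4,197+y/6-.4));D=lambda x,y:('side3',(311+x/6-.4,112+y/6-.4));W=lambda x,y:('wrist3',(234+x/2.64-.3,136+y/2.64-.3))
print('scene',atz(*C(137,228),.135)-atz(*C(147,267),.115),atz(*C(117,89),.195)-atz(*C(147,267),.115))
print('side',atz(*D(136,212),.135)-atz(*D(135,244),.115),atz(*D(142,122),.195)-atz(*D(135,244),.115))
print('wrist',atz(*W(135,185),.135)-atz(*W(134,167),.115))
m=cv2.imread('pics/wrist3.png')
print('wristcol',[tuple(v) for v in m[178:218,285]])
s=cv2.imread('pics/scene3.png')
print('scene bore');print(s[232:252,174].tolist())
for c in(172,173):print(s[228:240,c].tolist())
```

```text
scene [ 0.0028 -0.002   0.02  ] [ 0.0025 -0.0015  0.08  ]
side [ 0.0017 -0.001   0.02  ] [0.002  0.0019 0.08  ]
wrist [-0.0015 -0.0003  0.02  ]
wristcol [(np.uint8(53), np.uint8(54), np.uint8(57)), (np.uint8(47), np.uint8(47), np.uint8(50)), (np.uint8(33), np.uint8(34), np.uint8(36)), (np.uint8(32), np.uint8(40), np.uint8(50)), (np.uint8(36), np.uint8(67), np.uint8(94)), (np.uint8(45), np.uint8(92), np.uint8(126)), (np.uint8(51), np.uint8(107), np.uint8(146)), (np.uint8(59), np.uint8(121), np.uint8(161)), (np.uint8(58), np.uint8(118), np.uint8(160)), (np.uint8(53), np.uint8(111), np.uint8(151)), (np.uint8(47), np.uint8(91), np.uint8(125)), (np.uint8(34), np.uint8(48), np.uint8(61)), (np.uint8(31), np.uint8(30), np.uint8(33)), (np.uint8(32), np.uint8(30), np.uint8(32)), (np.uint8(48), np.uint8(46), np.uint8(50)), (np.uint8(90), np.uint8(90), np.uint8(96)), (np.uint8(122), np.uint8(122), np.uint8(130)), (np.uint8(125), np.uint8(126), np.uint8(133)), (np.uint8(126), np.uint8(127), np.uint8(135)), (np.uint8(123), np.uint8(124), np.uint8(132)), (np.uint8(123), np.uint8(124), np.uint8(132)
[... 900 characters left out ...]
2, 107, 112], [105, 109, 114], [96, 96, 98], [71, 74, 85], [66, 144, 206], [79, 217, 255], [49, 125, 181], [46, 118, 165], [50, 122, 171], [52, 124, 174], [46, 120, 171], [53, 123, 172], [49, 116, 162], [50, 123, 174], [46, 115, 162], [36, 69, 95], [30, 27, 31], [32, 30, 29], [30, 33, 32], [30, 30, 31]]
[[128, 135, 141], [126, 134, 141], [130, 136, 142], [128, 136, 142], [130, 136, 144], [132, 140, 146], [122, 123, 127], [80, 79, 84], [73, 134, 192], [80, 213, 255], [57, 151, 218], [46, 114, 163]]
[[114, 121, 125], [117, 122, 130], [120, 128, 132], [122, 127, 133], [123, 130, 136], [126, 131, 138], [120, 121, 124], [72, 73, 81], [67, 141, 204], [77, 222, 255], [46, 128, 185], [48, 115, 163]]
```

```bash
python3 -m crank '[[[0,0,0,0,0,0.01,0.8],[0,0,0,0,0,0.009,0.8],[0,0,0,0,0,0,0.8],[0,0,0,0,0,0,0.8],[0,0,0,0,0,0,0.8]]]'
python3 - <<'E'
from h import *
m=cap('wrist','wrist4')['img'];e=ctrl.get_state()['eef_pos'];print(e)
cap('scene','scene4')
for p in [(e[0],e[1],.115),(e[0]+.018,e[1],.115),(e[0]+.013,e[1],.115),(e[0]+.005,e[1],.115)]:print(proj('wrist4',p))
u=proj('wrist4',(e[0],e[1],.115));x,y=int(u[0]),int(u[1])
print('col rows from',y-35);print([(r,int(m[r,x,2]),int(m[r,x,2])-int(m[r,x,0])) for r in range(y-35,y+15)])
for r in(y-10,y-5,y,y+4):print('row',r,[(c,int(m[r,c,2]),int(m[r,c,2])-int(m[r,c,0])) for c in range(x-24,x+25)])
E
```

```text
time: 9.35
eef_pos: [0.5687, -0.2863, 0.2604]
eef_rot: [3.14, -0.087, 0.0]
contact_force: [0.1, 0.2, -1.2]
grip_width: 0.0295
finger_force: 59.6
[ 0.56875141 -0.28628628  0.26050977]
[284.96016737 205.02308135]
[283.87716034 185.93008107]
[284.18202915 191.30480169]
[284.6633326  199.78999768]
col rows from 170
[(170, 131, 9), (171, 131, 9), (172, 138, 8), (173, 127, 7), (174, 69, 4), (175, 29, 1), (176, 27, 1), (177, 35, 1), (178, 50, 2), (179, 57, 2), (180, 59, 2), (181, 60, 4), (182, 59, 3), (183, 49, 2), (184, 46, 11), (185, 92, 53), (186, 125, 81), (187, 138, 91), (188, 155, 101), (189, 160, 103), (190, 157, 100), (191, 148, 97), (192, 117, 74), (193, 50, 18), (194, 36, 0), (195, 58, 3), (196, 104, 7), (197, 130, 8), (198, 134, 9), (199, 132, 11), (200, 118, 10), (201, 110, 10), (202, 107, 9), (203, 108, 9), (204, 109, 10), (205, 108, 10), (206, 108, 9), (207, 109, 9), (208, 109, 10), (209, 109, 10), (210, 110, 10), (211, 109, 11), (212, 109, 10), (213, 112, 14), (214, 130, 50), (215, 147, 111), (216, 150, 126), (217, 151, 126), (218, 151, 126), (219, 151, 126)]
row 195 [(260, 3
[... 2348 characters left out ...]
, (265, 68, 13), (266, 142, 85), (267, 234, 141), (268, 248, 145), (269, 252, 148), (270, 244, 146), (271, 199, 126), (272, 141, 91), (273, 124, 81), (274, 123, 81), (275, 126, 81), (276, 126, 81), (277, 128, 70), (278, 134, 47), (279, 117, 22), (280, 108, 13), (281, 105, 9), (282, 108, 9), (283, 108, 9), (284, 109, 10), (285, 110, 11), (286, 110, 10), (287, 108, 9), (288, 108, 10), (289, 108, 11), (290, 115, 18), (291, 132, 44), (292, 129, 67), (293, 124, 80), (294, 125, 80), (295, 124, 81), (296, 121, 80), (297, 120, 80), (298, 134, 87), (299, 174, 112), (300, 184, 118), (301, 184, 118), (302, 179, 114), (303, 131, 85), (304, 65, 29), (305, 53, 6), (306, 53, 4), (307, 51, 3), (308, 55, 4)]
```

Centred: in the wrist image the ring spans 265.6–304.3 (mid 285.0) and the rod mid is at 284.8. The tip's far edge sits about 8 mm inside the bore edge. Lowering to band level.

```bash
python3 -m crank '[[[0,0,0,-0.0005,0,0.008,0.8],[0,0,0,0,0,0.01,0.8],[0,0,0,0,0,0.01,0.8],[0,0,0,0,0,0.01,0.8],[0,0,0,0,0,0.01,0.8],[0,0,0,0,0,0.008,0.8],[0,0,0,0,0,0.004,0.8],[0,0,0,0,0,0,0.8]]]'
python3 -m crank '[[[0,0,0,0,0,0,0.8],[0,0,0,0,0,0,0.8],[0,0,0,0,0,0,0.8],[0,0,0,0,0,0,0.8]]]'
python3 - <<'E'
from h import *
for n in('scene','wrist','side'):
    m=cap(n,n+'5')['img'].astype(int);s=ctrl.get_state();print(n,s['eef_pos'],s['contact_force'])
    b,g,r=m[...,0],m[...,1],m[...,2]
    u=proj(n+'5',(.565,-.2865,.12)).astype(int)
    q=[(int(y),int(x)) for y,x in np.argwhere((r>90)&(g<0.45*r)&(b<0.5*r)) if abs(y-u[1])<25 and abs(x-u[0])<25]
    a=np.array(q) if q else np.zeros((1,2));print(len(q),a.mean(0),a.min(0),a.max(0))
    if n!='side':
        c=int(round(a.mean(0)[1]));R=range(u[1]-24,u[1]+12);print('col',c,[(k,*m[k,c][::-1].tolist()) for k in R])
e=s['eef_pos']
for z in(.12,.115,.11,.155):print(z,proj('scene5',(e[0]+.0045,e[1]-.002,z)),proj('wrist5',(e[0]+.005,e[1],z)))
E
```

```text
time: 10.25
eef_pos: [0.5678, -0.286, 0.1995]
eef_rot: [-3.14, 0.087, 0.002]
contact_force: [-0.5, -0.2, -1.3]
grip_width: 0.0294
finger_force: 59.6
time: 10.65
eef_pos: [0.5682, -0.2862, 0.2006]
eef_rot: [3.14, -0.087, 0.001]
contact_force: [0.1, 0.4, -2.1]
grip_width: 0.0292
finger_force: 59.6
scene [ 0.56816696 -0.28617847  0.20057654] [ 0.32146831  0.04503761 -2.58022372]
16 [241.6875 173.8125] [240 172] [243 176]
col 174 [(213, 206, 172, 0), (214, 205, 171, 0), (215, 206, 171, 0), (216, 206, 169, 0), (217, 206, 171, 0), (218, 204, 170, 0), (219, 205, 171, 0), (220, 207, 172, 0), (221, 206, 171, 0), (222, 205, 171, 0), (223, 207, 173, 0), (224, 205, 171, 0), (225, 205, 171, 0), (226, 204, 170, 0), (227, 205, 170, 0), (228, 208, 172, 0), (229, 197, 163, 14), (230, 144, 126, 74), (231, 114, 110, 110), (232, 117, 114, 112), (233, 129, 122, 117), (234, 129, 122, 116), (235, 132, 126, 122), (236, 128, 126, 122), (237, 133, 132, 128), (238, 134, 133, 130), (239, 141, 123, 122), (240, 161, 73, 69), (241, 177, 23, 18), (242, 178, 17, 10), (243, 174, 54, 34), (244, 160, 102, 49), (245, 17
[... 554 characters left out ...]
(228, 244, 53, 42), (229, 244, 55, 43), (230, 244, 53, 42), (231, 243, 54, 40), (232, 244, 55, 44), (233, 244, 52, 40), (234, 244, 53, 42), (235, 244, 53, 41), (236, 242, 53, 41), (237, 222, 44, 36), (238, 179, 34, 25), (239, 171, 32, 26), (240, 171, 35, 30), (241, 164, 33, 27), (242, 153, 31, 26), (243, 143, 28, 22), (244, 142, 26, 20)]
side [ 0.56812469 -0.28614295  0.20043755] [ 0.62043024  0.3978741  -1.62800707]
1 [153. 332.] [153 332] [153 332]
0.12 [173.53935088 239.56729976] [284.69508162 222.53251814]
0.115 [173.81866316 241.39382234] [284.68957365 220.3300063 ]
0.11 [174.09656712 243.21113545] [284.68430443 218.2229676 ]
0.155 [171.54381665 226.51778988] [284.74194262 241.27116696]
```

The band top sits about 5 mm above the mouth in the scene view (row 240.0, predicted 239.6). Kinematics put the band middle at 0.1147 m, contact forces are near zero, and the arm is still. Handing in.

Run:
```python
from cell import ctrl
s=ctrl.get_state();print(s['time'],s['dq'],s['contact_force']);print(ctrl.sign_off())
```

```text
10.8 [ 0.00078196  0.00206641  0.00014909  0.00132516  0.00069279 -0.00146541
  0.00158623] [ 0.62043024  0.3978741  -1.62800707]
the job is handed in; nothing more can be done
None
```

I handed the job in at 10.8 s with the yellow gauge held upright and still in the bright hub's bush. By my measurements it is centred to about 1 mm, the red band's middle is within about 1 mm of the bush top, and the force readings showed no contact; the sign-off returned no verdict.

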